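Mix the settled ink bottle on the vortex mixer and hold it up for inspection

TASK

The ink in the tallest bottle of the carrier has settled. Take that bottle out and, keeping it upright all the time, press it down onto the middle of the vortex mixer's sprung rubber platform until the platform is fully depressed, and keep it down for about two seconds so that it mixes. Then lift the bottle straight up about 10 cm clear of the platform and finish while holding it there, upright and still above the mixer, so that I can look through the glass for sediment; leave the other bottles, the tin and the tape roll where they are.

Things in the scene. Friction and masses are not known exactly. Their poses are not given: they have to be found in the camera images.
- bottle_center (a point): The bottle to mix, the tallest of three in the carrier: round upright amber glass bottle with a blank paper label and a black screw cap, 200 g or so. Overall 108 mm high, body 46 mm in diameter and straight from the foot up to 74 mm, shoulder to 87 mm, cap 29 mm in diameter on top. This point is on its axis, half-way up (54 mm above its underside); z is up along the bottle.
- carrier: Grey plastic bottle carrier, fixed: an open tray 80 mm (its x) by 246 mm (its y) with 28 mm high walls, floor 4 mm thick, with three cells side by side along its y, pitch 81 mm; small lugs at both ends reach 136 mm from the middle. One bottle stands upright in each cell, in any order. Origin at the centre of the underside. From above the bottles are best gripped along the carrier's x, where no other bottle is in the way.
- pad_top (a point): Centre of the top face of the mixer's rubber platform, on which the bottle is pressed. The platform is a round black disc 80 mm in diameter with a lip 4 mm high around a flat recess 66 mm in diameter; this point is on the recess floor, 128 mm above the bench when up, and goes down with the platform. z is up.
- head (a joint): Travel of the sprung platform straight down, in m: 0 when up, 0.005 when fully depressed on its stop. It stays up under the bottle's own weight: it starts to give at 4 N and reaches the stop at 10 N; it springs back up when relieved.
- mixer: Vortex mixer standing on the bench, fixed: grey housing 150 mm (its x) by 120 mm (its y) and 103 mm high, sloping black control panel on its -x side, the platform above it 10 mm behind the middle. Origin at the centre of its underside, on the bench.
- small_bottle_center (a point): Bystander in the carrier: small amber bottle of the same make, 78 mm high, 36 mm in diameter. Point on its axis half-way up.
- jar_center (a point): Bystander in the carrier: squat wide amber jar, 62 mm high, 60 mm in diameter. Point on its axis half-way up.
- paint_tin: Bystander on the bench beyond the work: metal tin with a press-in lid, 77 mm in diameter, 75 mm high. Origin at the centre of its underside.
- tape_roll: Bystander on the bench beyond the work: roll of pale paper masking tape on a brown core, lying flat, 96 mm in diameter, 25 mm high. Origin at the centre of its underside.
Mind the look-alikes: they are no part of the job. What is shaped like the part that bears bottle_center but green or pink is not meant.

How it is judged:
By the outcome, as a careful person would: the job done as asked, in the order asked, and still so for the second after the job is handed in, while the arm keeps its last pose, push and grip.
It also fails if it takes over 54 s, if anything falls off the work surface, if the arm or the gripper's body presses on something with over 40 N, if the wrist force passes 120 N, or if a joint passes its speed limit or range.

ROBOT

A 6-joint arm with a two-finger parallel gripper is mounted at the origin on the work surface. World frame = base frame: x ahead of the robot, y to its left, z up, the work surface at z = 0. Lengths are in m, angles in degrees, forces in N, time in s.
With the tool pointing down it reaches from about 0.375 to 0.9 m from the base axis. Payload 3.1 kg.
Tool frame: the origin (TCP) lies on the centre line of the jaws, within the pads' length; the fingertips stand 8 mm ahead of it and the grasp point (between the pads) lies 11 mm behind it; z points along the fingers, y is the direction in which the jaws open and shut (so a half turn about z gives the same grasp; the last joint's range is limited). The gripper opens to 87 mm and grips with 3 to 60 N. Pads are 19 mm wide; open, the fingers measure 117 mm over their backs; the gripper's body (75 mm by 190 mm) begins 51 mm behind the grasp point.
Start: joints at [-73.482, 30.224, 82.088, -0, 67.689, -10.227], TCP at [0.281, -0.558, 0.231] pointing down, gripper open.
Joint ranges: [-176.69, 176.69], [-43.24, 126.21], [12.49, 139.97], [-82, 262], [0, 151.66], [-163.58, 163.58]. Speed limits (degrees/s): [159.86, 159.86, 180, 180, 180, 180].

INTERFACE

Orientations are given as a 3x3 rotation matrix whose columns are the frame's x, y, z axes.
In Python, from rig import * gives the robot as it stands. The module is installed in compiled form; this text tells all that it offers.
- The arm moves only by the tool arm_command, never from a script. Its argument "commands" is a list of rows, each an object with "translation": the shift along the tool's x, y, z scaled (see below), a list of three; "dr": the turn, a rotation vector about the tool's x, y, z scaled (see below), a list of three; "jaw": the closure, from 0 (fully open) to 1 (shut). In form: [{"translation": [x, y, z], "dr": [ax, ay, az], "jaw": jaw}, ...]. A call has 1 to 12 rows; each row shifts and turns the commanded pose from where the row before left it, along the tool's axes as they then stand; what a row does not reach is not made up. The controller multiplies each number of a shift by 25 mm and each number of a turn by 6 degrees. A row lasts 1/12 s, in which the tool goes at most 41.7 mm and 7.16 degrees, less where a joint would pass 70% of its speed; a pose out of reach is approached as far as the arm can. A call with a number of a shift or a turn outside -1 to 1 is refused whole. A call with a gripper value outside its range is refused whole. The fingers move at their own pace and stop on an object; the grip force is fixed at half the most. Time passes only in rows, so rows that do not move let the fingers close. It gives the time, the measured TCP pose, the force and the opening at its end, in the units of the state.
- read_state(): the state, without advancing time (a new reading comes with each control period).
- capture(name): name is "scene" or "side" or "wrist"; returns (picture, depth): 384x512x3 uint8, red, green, blue; 384x512 float32, m along the optical axis (not along the pixel's ray), 0 where there is no reading.
- camera_model(name): a dict with "intrinsics" (3x3 intrinsics, pixels), "k1" (the pictures are not rectified: a ray, as slopes to the right and down, at radius r is drawn at 1 + k1 r^2 times it, then the intrinsics apply), "pose" (4x4, takes a point from camera to world coordinates); the wrist camera has in their place "mount" (4x4, takes a point from camera to tool coordinates, whose origin is the TCP and whose axes are the flange's). Camera axes: x right, y down, z forward; pixel columns grow to the right and rows downward; lengths in m; the calibration is good to about 2 mm. A picture is of the moment at which its call begins: read the wrist's pose just before it. camera_model takes no time and is no camera call.
- hand_in(): hands the job in, once; it reports no verdict.
The state is a dict: "time_s": time; "joint_positions": joint angles; "qvel": joint speeds; "tau": joint torques, N m; "position": TCP position; "tcp_rot": TCP orientation; "force": force on the tool from outside, world axes, zero at the start; "moment": the same for the moment, N m; "opening": opening from 0.0 (shut) to 1.0 (fully open).
Only numpy, scipy, OpenCV 4.12 (cv2) and the standard library are available. Lean on these libraries where they do the work, as an engineer would, in place of code of your own. Each camera call takes 0.05 s, during which the arm holds its last target.

## Working session

There is one attempt and no reset: what is moved stays moved. The work goes in short steps, Python scripts to look and compute and a tool call to move; the robot and the scene stay as the last step left them, time stands still between calls to the robot, and variables do not carry over. Pictures are saved under pics/ and viewed, and the job is handed in when it is done.

Besides the shell and the picture viewer there is one more tool, called after "Request:" as name(argument=value, ...) on one line, values as JSON. arm_command: Moves the arm, as the interface text tells. Its arguments: {"type":"object","properties":{"commands":{"type":"array"}},"required":["commands"]}

```bash
mkdir -p pics; python3 - <<'E'
from rig import *
import cv2,numpy as np
s=read_state();print(s)
for n in["scene","side"]:
    p,d=capture(n);cv2.imwrite(f"pics/{n}0.png",p[:,:,::-1]);np.savez(f"{n}0.npz",p=p,d=d)
    print(n,camera_model(n))
print(camera_model("wrist"))
E
```

```text
{'time_s': 0.0, 'joint_positions': array([-7.34819986e+01,  3.02802979e+01,  8.21558705e+01,  8.93715319e-04,
        6.76876492e+01, -1.02255414e+01]), 'qvel': array([-0.02500167, -0.01018716,  0.05452515,  0.03290367,  0.03892772,
       -0.03123958]), 'tau': array([ 5.21851889e-04, -4.40030479e+01, -1.76593423e+01,  6.34628325e-02,
        5.83612360e-02, -1.64111511e-04]), 'position': array([ 0.28109266, -0.55743426,  0.22956018]), 'tcp_rot': array([[ 8.93032454e-01,  4.49991861e-01, -6.00579983e-04],
       [ 4.49992086e-01, -8.93030130e-01,  2.07594199e-03],
       [ 3.97820978e-04, -2.12413981e-03, -9.99997665e-01]]), 'force': array([-0.13003858, -0.87086044,  0.53901251]), 'moment': array([-0.00989166,  0.0527775 ,  0.03172843]), 'opening': 1.0012892288118789}
scene {'intrinsics': array([[411.19461701,   0.        , 255.09194677],
       [  0.        , 411.19461701, 186.57015035],
       [  0.        ,   0.        ,   1.        ]]), 'k1': 0.008675032191458333, 'pose': array([[-0.21672381,  0.70591153, -0.67432908,  1.18677328],
       [ 0.97617061,  0.1488957 , -0.1578639 ,  
[... 444 characters left out ...]
 -0.85496493,  0.71930535],
       [ 0.00546443, -0.8659886 , -0.50003388,  0.50207971],
       [ 0.        ,  0.        ,  0.        ,  1.        ]])}
{'intrinsics': array([[327.2151925 ,   0.        , 252.13313822],
       [  0.        , 327.2151925 , 191.5765216 ],
       [  0.        ,   0.        ,   1.        ]]), 'k1': -0.09082757443309625, 'mount': array([[ 3.36422206e-04, -9.63647859e-01, -2.67175393e-01,
         7.32120232e-02],
       [ 9.99999631e-01,  1.13014937e-04,  8.51558514e-04,
         3.64664177e-04],
       [-7.90407729e-04, -2.67175581e-01,  9.63647542e-01,
        -1.53833493e-01],
       [ 0.00000000e+00,  0.00000000e+00,  0.00000000e+00,
         1.00000000e+00]])}
```

View pics/scene0.png

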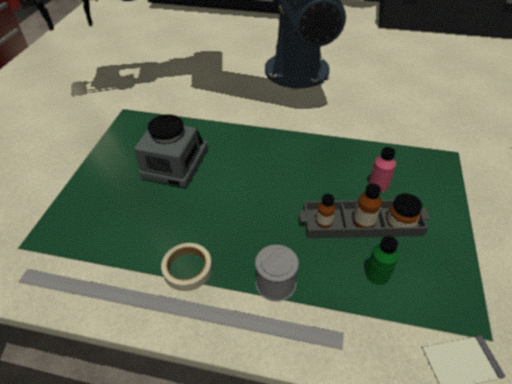

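View pics/side0.png

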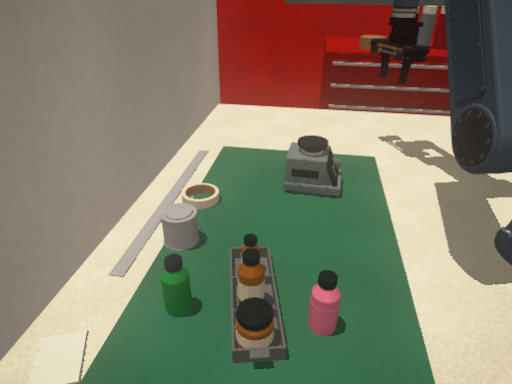

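Scene view: amber bottles at (327,211), (369,206) and (405,210) in the carrier, with a pink look-alike at (383,170) and a green one at (383,260). The tall amber bottle in the middle cell at (369,206) fits. I'll confirm it in a crop and measure.

```bash
cat > h.py <<'E'
import numpy as np,cv2
from rig import *
def rays(cm,uv,T):
    K=cm["intrinsics"];uv=np.atleast_2d(uv).astype(float)
    xd=(uv-[K[0,2],K[1,2]])/[K[0,0],K[1,1]]
    x=xd.copy()
    for _ in range(10): x=xd/(1+cm["k1"]*(x**2).sum(1,keepdims=True))
    dc=np.c_[x,np.ones(len(x))]
    return dc@T[:3,:3].T, T[:3,3]
def plane(cm,uv,z,T=None):
    T=cm["pose"] if T is None else T
    d,o=rays(cm,uv,T); return o+d*((z-o[2])/d[:,2])[:,None]
def cloud(cm,depth,T=None):
    T=cm["pose"] if T is None else T
    h,w=depth.shape;v,u=np.mgrid[:h,:w]
    d,o=rays(cm,np.c_[u.ravel(),v.ravel()],T)
    P=(o+d*depth.ravel()[:,None]).reshape(h,w,3);P[depth<=0]=np.nan
    return P
E
python3 - <<'E'
from h import *
for n,crop in(("scene",(290,140,440,290)),("side",(140,220,350,360))):
    z=np.load(n+"0.npz");p,d=z["p"],z["d"];a,b,c,e=crop
    cv2.imwrite(f"pics/{n}0c.png",cv2.resize(p[b:e,a:c,::-1],None,fx=3.5,fy=3.5,interpolation=2))
    cm=camera_model(n);P=cloud(cm,d)
    dark=(p.max(2)<60)
    for name,box,zr in(("tallcap",None,(.085,.13)),):
        m=dark&(P[...,2]>.05)&(P[...,2]<.16)&(P[...,0]>.25)
        k,l,st,ce=cv2.connectedComponentsWithStats(m.astype(np.uint8))
        for i in range(1,k):
            if st[i,4]>25:
                Q=P[l==i];zt=np.nanpercentile(Q[:,2],95);T=Q[Q[:,2]>zt-.006]
                print(n,ce[i].round(),st[i,4],"top z",zt.round(4),"mid",((T.max(0)+T.min(0))/2).round(4),"ext",np.ptp(T,0).round(4))
E
```

```text
scene [166. 128.] 831 top z 0.1329 mid [ 0.5124 -0.2276  0.1309] ext [0.0766 0.0787 0.008 ]
scene [171. 157.] 1076 top z 0.0972 mid [ 0.5233 -0.2282  0.0965] ext [0.1075 0.1175 0.0105]
scene [388. 153.] 158 top z 0.1092 mid [0.4719 0.2641 0.107 ] ext [0.0289 0.0277 0.0058]
scene [372. 191.] 212 top z 0.1136 mid [0.5962 0.2336 0.1114] ext [0.0285 0.0268 0.0072]
scene [407. 205.] 562 top z 0.0674 mid [0.5763 0.3114 0.0656] ext [0.0556 0.0549 0.0081]
scene [328. 200.] 144 top z 0.0837 mid [0.6111 0.1508 0.0814] ext [0.025  0.0245 0.0074]
scene [361. 206.] 34 top z 0.0748 mid [0.608  0.2204 0.0735] ext [0.0153 0.0151 0.0082]
scene [388. 245.] 272 top z 0.1094 mid [0.7185 0.2658 0.1072] ext [0.0273 0.0289 0.0072]
scene [378. 263.] 149 top z 0.0715 mid [0.7286 0.2606 0.0702] ext [0.0241 0.0352 0.0095]
side [330. 170.] 91 top z 0.0943 mid [ 0.4658 -0.1865  0.0939] ext [0.0063 0.0381 0.0109]
side [305. 173.] 176 top z 0.0694 mid [ 0.5245 -0.1717  0.0674] ext [0.0668 0.0078 0.0075]
side [250. 240.] 136 top z 0.0826 mid [0.6108 0.1526 0.0801] ext [0.0228 0.0223 0.0065]
side [251. 257.] 254 top z 0.1127 mid [0.5948 0.2372 0.1102] ext [0.0268 0.026  0.007 ]
side [174. 265.] 177 top z 0.1085 mid [0.7152 0.2687 0.106 ] ext [0.0231 0.0254 0.0067]
side [327. 280.] 297 top z 0.1087 mid [0.4717 0.266  0.1062] ext [0.0257 0.0257 0.007 ]
side [255. 314.] 980 top z 0.067 mid [0.576  0.3131 0.0646] ext [0.055  0.0539 0.0071]
```

View pics/scene0c.png

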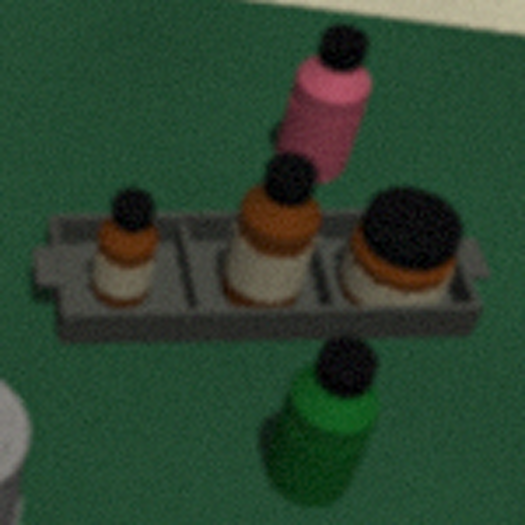

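```bash
python3 - <<'E'
from h import *
# pad and carrier details
z=np.load("scene0.npz");p,d=z["p"],z["d"];P=cloud(camera_model("scene"),d)
z2=np.load("side0.npz");P2=cloud(camera_model("side"),z2["d"])
for Q in(P,P2):
    m=(abs(Q[...,0]-.512)<.06)&(abs(Q[...,1]+.228)<.06)
    for lo,hi in((.130,.137),(.125,.1305)):
        T=Q[m&(Q[...,2]>lo)&(Q[...,2]<hi)]
        if len(T)>5:
            (c,s,a)=cv2.minAreaRect(T[:,:2].astype(np.float32));cc=cv2.minEnclosingCircle(T[:,:2].astype(np.float32));print(lo,len(T),c,s,a,cc,np.median(T[:,2]))
    m=(Q[...,0]>.5)&(Q[...,0]<.7)&(Q[...,1]>.08)&(Q[...,1]<.4)&(Q[...,2]>.02)&(Q[...,2]<.033)
    T=Q[m][:,:2].astype(np.float32);print("carr",cv2.minAreaRect(T))
E
```

```text
0.13 233 (0.5108557343482971, -0.2269773930311203) (0.07938075065612793, 0.07738280296325684) 21.933626174926758 ((0.5112075209617615, -0.2277822494506836), 0.04105541110038757) 0.13185433555975767
0.125 482 (0.5139744281768799, -0.22752244770526886) (0.07625044882297516, 0.07353466004133224) 51.106266021728516 ((0.5115645527839661, -0.22648504376411438), 0.039563972502946854) 0.1285540304722751
carr ((0.5916131734848022, 0.23046420514583588), (0.08338060230016708, 0.27109861373901367), 13.109291076660156)
0.13 102 (0.5104503631591797, -0.22638292610645294) (0.0772763192653656, 0.07546605914831161) 54.847904205322266 ((0.5112206339836121, -0.22606346011161804), 0.04034021124243736) 0.13151814567987008
0.125 251 (0.5124781727790833, -0.22418704628944397) (0.07385718077421188, 0.0752708688378334) 23.654539108276367 ((0.5100699663162231, -0.2258777618408203), 0.04008271545171738) 0.12809518827906913
carr ((0.6285545825958252, 0.24102580547332764), (0.15690208971500397, 0.27129286527633667), 13.400644302368164)
```

The crop shows that the middle-cell bottle is tall amber with a paper label. Its cap top is at z≈0.113, against an expected 0.112, and its axis is near (0.596, 0.235). The carrier yaw is about 13° and the pad is near (0.511, -0.227). Next I move over, staying high.

Request:
arm_command(commands=[{"translation": [0.5, -0.4, 0], "dr": [0, 0, 0], "jaw": 0}, {"translation": [0.9, -0.8, 0], "dr": [0, 0, 0], "jaw": 0}, {"translation": [0.9, -0.8, 0], "dr": [0, 0, 0], "jaw": 0}, {"translation": [0.9, -0.8, 0], "dr": [0, 0, 0], "jaw": 0}, {"translation": [0.9, -0.8, 0], "dr": [0, 0, 0], "jaw": 0}, {"translation": [0.9, -0.8, 0], "dr": [0, 0, 0], "jaw": 0}, {"translation": [0.9, -0.8, 0], "dr": [0, 0, 0], "jaw": 0}, {"translation": [0.9, -0.8, 0], "dr": [0, 0, 0], "jaw": 0}, {"translation": [0.9, -0.8, 0], "dr": [0, 0, 0], "jaw": 0}, {"translation": [0.9, -0.8, 0], "dr": [0, 0, 0], "jaw": 0}, {"translation": [0.9, -0.8, 0], "dr": [0, 0, 0], "jaw": 0}, {"translation": [0.9, -0.8, 0], "dr": [0, 0, 0], "jaw": 0}])

```text
time_s: 1.1
position: [0.41, -0.2341, 0.2303]
tcp_rot: [[0.893, 0.45, -0.0], [0.45, -0.893, 0.001], [-0.0, -0.001, -1.0]]
force: [0.4, -0.2, -0.2]
opening: 1.003
```

Request:
arm_command(commands=[{"translation": [0.9, -0.8, 0], "dr": [0, 0, 0], "jaw": 0}, {"translation": [0.9, -0.8, 0], "dr": [0, 0, 0], "jaw": 0}, {"translation": [0.9, -0.8, 0], "dr": [0, 0, 0], "jaw": 0}, {"translation": [0.9, -0.8, 0], "dr": [0, 0, 0], "jaw": 0}, {"translation": [0.9, -0.8, 0], "dr": [0, 0, 0], "jaw": 0}, {"translation": [0.9, -0.8, 0], "dr": [0, 0, 0], "jaw": 0}, {"translation": [0.9, -0.8, 0], "dr": [0, 0, 0], "jaw": 0}, {"translation": [0.9, -0.8, 0], "dr": [0, 0, 0], "jaw": 0}, {"translation": [0.9, -0.8, 0], "dr": [0, 0, 0], "jaw": 0}, {"translation": [0.9, -0.8, 0], "dr": [0, 0, 0], "jaw": 0}, {"translation": [0.8, -0.7, 0], "dr": [0, 0, 0], "jaw": 0}, {"translation": [0.4, -0.4, 0], "dr": [0, 0, 0], "jaw": 0}])

```text
time_s: 2.1
position: [0.536, 0.085, 0.2303]
tcp_rot: [[0.892, 0.452, 0.0], [0.452, -0.892, 0.001], [0.001, -0.001, -1.0]]
force: [0.7, 0.4, -0.3]
opening: 1.003
```

Request:
arm_command(commands=[{"translation": [0, 0, 0], "dr": [0, 0, -0.5], "jaw": 0}, {"translation": [0, 0, 0], "dr": [0, 0, -1], "jaw": 0}, {"translation": [0, 0, 0], "dr": [0, 0, -1], "jaw": 0}, {"translation": [0, 0, 0], "dr": [0, 0, -1], "jaw": 0}, {"translation": [0, 0, 0], "dr": [0, 0, -1], "jaw": 0}, {"translation": [0, 0, 0], "dr": [0, 0, -1], "jaw": 0}, {"translation": [0, 0, 0], "dr": [0, 0, -1], "jaw": 0}, {"translation": [0, 0, 0], "dr": [0, 0, -1], "jaw": 0}, {"translation": [0, 0, 0], "dr": [0, 0, -1], "jaw": 0}, {"translation": [0, 0, 0], "dr": [0, 0, -1], "jaw": 0}, {"translation": [0, 0, 0], "dr": [0, 0, -1], "jaw": 0}, {"translation": [0, 0, 0], "dr": [0, 0, -1], "jaw": 0}])

```text
time_s: 3.1
position: [0.5349, 0.0823, 0.2301]
tcp_rot: [[-0.105, 0.994, -0.001], [0.994, 0.105, 0.0], [0.0, -0.001, -1.0]]
force: [0.0, -0.1, 0.3]
opening: 0.998
```

Request:
arm_command(commands=[{"translation": [0, 0, 0], "dr": [0, 0, -0.8], "jaw": 0}, {"translation": [0, 0, 0], "dr": [0, 0, -0.4], "jaw": 0}, {"translation": [0, 0, 0], "dr": [0, 0, 0], "jaw": 0}, {"translation": [0, 0, 0], "dr": [0, 0, 0], "jaw": 0}, {"translation": [0, 0, 0], "dr": [0, 0, 0], "jaw": 0}, {"translation": [0, 0, 0], "dr": [0, 0, 0], "jaw": 0}])

```text
time_s: 3.6
position: [0.5352, 0.0822, 0.2304]
tcp_rot: [[-0.223, 0.975, -0.0], [0.975, 0.223, 0.0], [0.0, -0.0, -1.0]]
force: [0.0, 0.3, 0.7]
opening: 0.998
```

```bash
python3 - <<'E'
from h import *
s=read_state();print(s["time_s"],s["joint_positions"].round(2),s["position"].round(4),s["tcp_rot"].round(4),s["force"].round(2))
T=np.eye(4);T[:3,:3]=s["tcp_rot"];T[:3,3]=s["position"]
cm=camera_model("wrist");p,d=capture("wrist");cv2.imwrite("pics/w1.png",p[:,:,::-1]);np.savez("w1.npz",p=p,d=d,T=T@cm["mount"])
P=cloud(cm,d,T@cm["mount"])
m=(p.max(2)<60)&(P[...,2]>.05)&(P[...,2]<.135)
k,l,st,ce=cv2.connectedComponentsWithStats(m.astype(np.uint8))
for i in range(1,k):
    if st[i,4]>60:
        Q=P[l==i];zt=np.nanpercentile(Q[:,2],95);t=Q[Q[:,2]>zt-.006]
        print(ce[i].round(),st[i,4],zt.round(4),((t.max(0)+t.min(0))/2).round(4),np.ptp(t,0).round(4))
t=P[(P[...,2]>.02)&(P[...,2]<.033)][:,:2].astype(np.float32);print(cv2.minAreaRect(t))
E
```

```text
3.6 [ -3.09  23.81  94.11   0.    62.09 -16.  ] [0.5352 0.0822 0.2304] [[-2.233e-01  9.747e-01 -3.000e-04]
 [ 9.747e-01  2.233e-01  0.000e+00]
 [ 1.000e-04 -2.000e-04 -1.000e+00]] [0.01 0.34 0.72]
[368.  23.] 747 0.1126 [0.5953 0.2335 0.1104] [0.0275 0.0282 0.0075]
[500.  32.] 754 0.1085 [0.7128 0.2638 0.106 ] [0.019  0.0265 0.0071]
[339. 126.] 114 0.0822 [0.6054 0.1503 0.0797] [0.012  0.0223 0.0061]
((0.6476594805717468, 0.1883043795824051), (0.21122071146965027, 0.3294612765312195), 40.97401428222656)
```

View pics/w1.png

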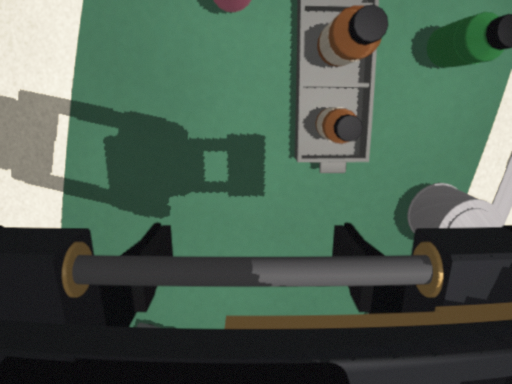

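The wrist view shows the tall bottle's cap at (368,23), measured at (0.595, 0.234, top 0.113), agreeing with the other cameras. Its neighbour at (348,127) is the small bottle. I'm moving directly over it.

Request:
arm_command(commands=[{"translation": [0.5, 0.35, 0], "dr": [0, 0, 0], "jaw": 0}, {"translation": [0.9, 0.6, 0], "dr": [0, 0, 0], "jaw": 0}, {"translation": [1.0, 0.7, 0], "dr": [0, 0, 0], "jaw": 0}, {"translation": [1.0, 0.7, 0.3], "dr": [0, 0, 0], "jaw": 0}, {"translation": [1.0, 0.7, 0.5], "dr": [0, 0, 0], "jaw": 0}, {"translation": [0.7, 0.4, 0.5], "dr": [0, 0, 0], "jaw": 0}, {"translation": [0.3, 0.26, 0.5], "dr": [0, 0, 0], "jaw": 0}, {"translation": [0, 0, 0.3], "dr": [0, 0, 0], "jaw": 0}, {"translation": [0, 0, 0], "dr": [0, 0, 0], "jaw": 0}, {"translation": [0, 0, 0], "dr": [0, 0, 0], "jaw": 0}, {"translation": [0, 0, 0], "dr": [0, 0, 0], "jaw": 0}])

```text
time_s: 4.57
position: [0.5955, 0.2332, 0.1786]
tcp_rot: [[-0.223, 0.975, 0.0], [0.975, 0.223, -0.0], [-0.0, 0.0, -1.0]]
force: [1.1, 0.1, 0.2]
opening: 1.0
```

```bash
cat > look.py <<'E'
from h import *
import sys
f=sys.argv[1]
s=read_state();print(s["time_s"],s["joint_positions"].round(2),s["position"].round(4),s["force"].round(2),s["opening"])
print(s["tcp_rot"].round(4))
T=np.eye(4);T[:3,:3]=s["tcp_rot"];T[:3,3]=s["position"]
cm=camera_model("wrist");p,d=capture("wrist");cv2.imwrite(f"pics/{f}.png",p[:,:,::-1])
P=cloud(cm,d,T@cm["mount"])
m=(p.max(2)<60)&(P[...,2]>.05)&(P[...,2]<.118)
k,l,st,ce=cv2.connectedComponentsWithStats(m.astype(np.uint8))
for i in range(1,k):
    if st[i,4]>60:
        Q=P[l==i];zt=np.nanpercentile(Q[:,2],95);t=Q[Q[:,2]>zt-.004]
        print(ce[i].round(),st[i,4],zt.round(4),((t.max(0)+t.min(0))/2).round(4),np.ptp(t,0).round(4))
        print("  delta tool",(s["tcp_rot"].T@((t.max(0)+t.min(0))/2-s["position"])).round(4))
E
python3 look.py w2
```

```text
4.5667 [ 1.140e+01  3.469e+01  8.273e+01 -2.000e-02  6.258e+01 -1.450e+00] [0.5955 0.2332 0.1786] [1.06 0.13 0.17] 0.9996134684765179
[[-2.226e-01  9.749e-01  2.000e-04]
 [ 9.749e-01  2.226e-01 -3.000e-04]
 [-3.000e-04  1.000e-04 -1.000e+00]]
[ 92. 125.] 1410 0.1087 [0.4726 0.264  0.1075] [0.028  0.0271 0.0055]
  delta tool [ 0.0574 -0.113   0.071 ]
[418. 198.] 788 0.1086 [0.7176 0.266  0.1071] [0.0277 0.0268 0.0048]
  delta tool [0.0048 0.1263 0.0715]
[252. 205.] 765 0.1126 [0.5964 0.235  0.1112] [0.0275 0.0274 0.005 ]
  delta tool [0.0016 0.0013 0.0674]
[249. 291.] 270 0.0829 [0.6119 0.1475 0.0817] [0.0227 0.0158 0.0035]
  delta tool [-0.0872 -0.0031  0.0969]
```

View pics/w2.png

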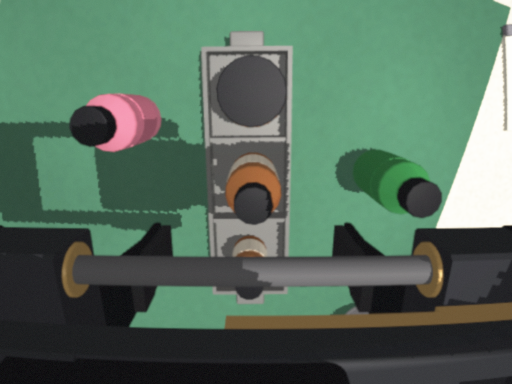

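The bottle's cap is at (252,205), between the jaws and about 1 mm off, with the carrier walls parallel to the fingers. Pink is at (92,125) and green at (418,198), both outside the jaws. I'm descending.

Request:
arm_command(commands=[{"translation": [0.05, 0.05, 0.3], "dr": [0, 0, 0], "jaw": 0}, {"translation": [0, 0, 0.6], "dr": [0, 0, 0], "jaw": 0}, {"translation": [0, 0, 0.6], "dr": [0, 0, 0], "jaw": 0}, {"translation": [0, 0, 0.6], "dr": [0, 0, 0], "jaw": 0}, {"translation": [0, 0, 0.6], "dr": [0, 0, 0], "jaw": 0}, {"translation": [0, 0, 0.6], "dr": [0, 0, 0], "jaw": 0}, {"translation": [0, 0, 0.6], "dr": [0, 0, 0], "jaw": 0}, {"translation": [0, 0, 0.5], "dr": [0, 0, 0], "jaw": 0}, {"translation": [0, 0, 0.3], "dr": [0, 0, 0], "jaw": 0}, {"translation": [0, 0, 0.2], "dr": [0, 0, 0], "jaw": 0}, {"translation": [0, 0, 0], "dr": [0, 0, 0], "jaw": 0}, {"translation": [0, 0, 0], "dr": [0, 0, 0], "jaw": 0}])

```text
time_s: 5.62
position: [0.5967, 0.2361, 0.0558]
tcp_rot: [[-0.224, 0.975, 0.001], [0.975, 0.224, 0.0], [0.0, 0.001, -1.0]]
force: [0.5, 0.2, 1.1]
opening: 1.001
```

Request:
arm_command(commands=[{"translation": [0, 0, 0], "dr": [0, 0, 0], "jaw": 0.2}, {"translation": [0, 0, 0], "dr": [0, 0, 0], "jaw": 0.3}, {"translation": [0, 0, 0], "dr": [0, 0, 0], "jaw": 0.4}, {"translation": [0, 0, 0], "dr": [0, 0, 0], "jaw": 0.45}, {"translation": [0, 0, 0], "dr": [0, 0, 0], "jaw": 0.5}, {"translation": [0, 0, 0], "dr": [0, 0, 0], "jaw": 0.6}, {"translation": [0, 0, 0], "dr": [0, 0, 0], "jaw": 1}, {"translation": [0, 0, 0], "dr": [0, 0, 0], "jaw": 1}, {"translation": [0, 0, 0], "dr": [0, 0, 0], "jaw": 1}, {"translation": [0, 0, 0], "dr": [0, 0, 0], "jaw": 1}, {"translation": [0, 0, 0], "dr": [0, 0, 0], "jaw": 1}, {"translation": [0, 0, 0], "dr": [0, 0, 0], "jaw": 1}])

```text
time_s: 6.62
position: [0.5962, 0.236, 0.0556]
tcp_rot: [[-0.224, 0.975, -0.0], [0.975, 0.224, -0.0], [-0.0, -0.0, -1.0]]
force: [-0.4, -0.0, 1.6]
opening: 0.516
```

```bash
python3 look.py w3; python3 - <<'E'
from h import *
p,d=capture("side");cv2.imwrite("pics/side3.png",cv2.resize(p[180:384,120:380,::-1],None,fx=2.5,fy=2.5))
E
```

```text
6.6167 [11.63 44.22 86.64 -0.   49.16 -1.32] [0.5962 0.236  0.0556] [-0.45 -0.01  1.62] 0.5161143000326142
[[-2.240e-01  9.746e-01 -4.000e-04]
 [ 9.746e-01  2.240e-01 -1.000e-04]
 [-0.000e+00 -4.000e-04 -1.000e+00]]
[193. 243.] 766 0.0845 [0.5666 0.2396 0.0838] [0.0117 0.0025 0.0066]
  delta tool [ 0.0101 -0.0281 -0.0282]
[311. 243.] 757 0.0845 [0.622  0.2521 0.0838] [0.0107 0.0044 0.0066]
  delta tool [ 0.0099  0.0287 -0.0283]
[183. 299.] 842 0.1164 [0.5673 0.2376 0.1152] [0.0045 0.0111 0.0056]
  delta tool [ 0.008  -0.0279 -0.0596]
[253. 301.] 2032 0.1127 [0.5966 0.2413 0.1111] [0.0266 0.0148 0.0048]
  delta tool [ 0.005   0.0016 -0.0555]
[322. 299.] 812 0.1167 [0.6214 0.2499 0.1154] [0.0026 0.0119 0.0052]
  delta tool [ 0.0079  0.0277 -0.0598]
```

View pics/side3.png

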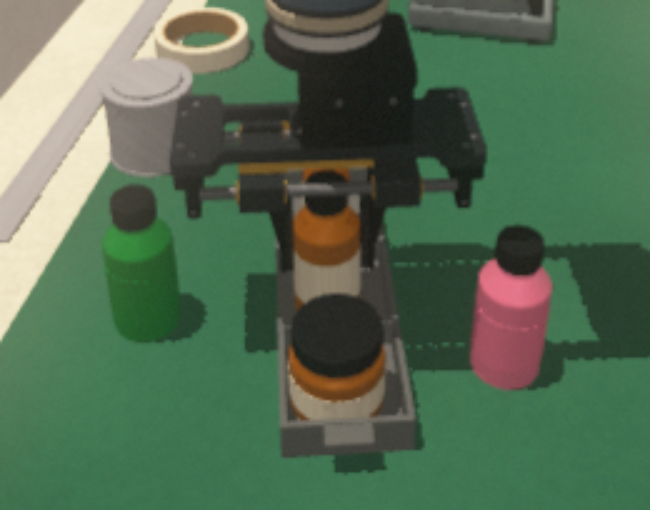

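The opening of 45 mm matches the 46 mm body, and the side crop shows the fingers either side of the middle bottle with the cap under the palm. I'm lifting straight up.

Request:
arm_command(commands=[{"translation": [0, 0, -0.1], "dr": [0, 0, 0], "jaw": 1}, {"translation": [0, 0, -0.3], "dr": [0, 0, 0], "jaw": 1}, {"translation": [0, 0, -0.5], "dr": [0, 0, 0], "jaw": 1}, {"translation": [0, 0, -0.8], "dr": [0, 0, 0], "jaw": 1}, {"translation": [0, 0, -0.9], "dr": [0, 0, 0], "jaw": 1}, {"translation": [0, 0, -0.9], "dr": [0, 0, 0], "jaw": 1}, {"translation": [0, 0, -0.9], "dr": [0, 0, 0], "jaw": 1}, {"translation": [0, 0, -0.9], "dr": [0, 0, 0], "jaw": 1}, {"translation": [0, 0, -0.8], "dr": [0, 0, 0], "jaw": 1}, {"translation": [0, 0, -0.5], "dr": [0, 0, 0], "jaw": 1}, {"translation": [0, 0, -0.3], "dr": [0, 0, 0], "jaw": 1}, {"translation": [0, 0, -0.1], "dr": [0, 0, 0], "jaw": 1}])

```text
time_s: 7.72
position: [0.5972, 0.2363, 0.2331]
tcp_rot: [[-0.224, 0.975, 0.004], [0.975, 0.224, 0.001], [-0.0, 0.004, -1.0]]
force: [-0.1, 0.0, -2.4]
opening: 0.518
```

Request:
arm_command(commands=[{"translation": [-0.1, -0.05, 0], "dr": [0, 0, 0], "jaw": 1}, {"translation": [-0.3, -0.13, 0], "dr": [0, 0, 0], "jaw": 1}, {"translation": [-0.5, -0.22, 0], "dr": [0, 0, 0], "jaw": 1}, {"translation": [-0.7, -0.3, 0], "dr": [0, 0, 0], "jaw": 1}, {"translation": [-0.8, -0.35, 0], "dr": [0, 0, 0], "jaw": 1}, {"translation": [-0.8, -0.35, 0], "dr": [0, 0, 0], "jaw": 1}, {"translation": [-0.8, -0.35, 0], "dr": [0, 0, 0], "jaw": 1}, {"translation": [-0.8, -0.35, 0], "dr": [0, 0, 0], "jaw": 1}, {"translation": [-0.8, -0.35, 0], "dr": [0, 0, 0], "jaw": 1}, {"translation": [-0.8, -0.35, 0], "dr": [0, 0, 0], "jaw": 1}, {"translation": [-0.8, -0.35, 0], "dr": [0, 0, 0], "jaw": 1}, {"translation": [-0.8, -0.35, 0], "dr": [0, 0, 0], "jaw": 1}])

```text
time_s: 8.72
position: [0.5543, 0.0194, 0.2295]
tcp_rot: [[-0.223, 0.975, -0.003], [0.975, 0.223, -0.0], [0.0, -0.003, -1.0]]
force: [0.6, 0.5, -1.6]
opening: 0.524
```

Request:
arm_command(commands=[{"translation": [-0.8, -0.35, 0], "dr": [0, 0, 0], "jaw": 1}, {"translation": [-0.8, -0.35, 0], "dr": [0, 0, 0], "jaw": 1}, {"translation": [-0.8, -0.35, 0], "dr": [0, 0, 0], "jaw": 1}, {"translation": [-0.8, -0.35, 0], "dr": [0, 0, 0], "jaw": 1}, {"translation": [-0.8, -0.35, 0], "dr": [0, 0, 0], "jaw": 1}, {"translation": [-0.8, -0.35, 0], "dr": [0, 0, 0], "jaw": 1}, {"translation": [-0.8, -0.35, 0], "dr": [0, 0, 0], "jaw": 1}, {"translation": [-0.8, -0.35, 0], "dr": [0, 0, 0], "jaw": 1}, {"translation": [-0.7, -0.3, 0], "dr": [0, 0, 0], "jaw": 1}, {"translation": [-0.5, -0.2, 0], "dr": [0, 0, 0], "jaw": 1}, {"translation": [-0.3, -0.1, 0], "dr": [0, 0, 0], "jaw": 1}, {"translation": [-0.1, 0, 0], "dr": [0, 0, 0], "jaw": 1}])

```text
time_s: 9.72
position: [0.5171, -0.1938, 0.23]
tcp_rot: [[-0.222, 0.975, -0.001], [0.975, 0.222, 0.0], [0.001, -0.001, -1.0]]
force: [-0.5, 0.4, -0.7]
opening: 0.518
```

```bash
python3 look.py w4; python3 - <<'E'
from h import *
for n,c in(("side",(240,0,440,200)),("scene",(100,50,260,210))):
    p,d=capture(n);np.savez(n+"4.npz",p=p,d=d)
    cv2.imwrite(f"pics/{n}4.png",cv2.resize(p[c[1]:c[3],c[0]:c[2],::-1],None,fx=2.8,fy=2.8))
E
```

```text
9.7167 [-3.214e+01  2.468e+01  9.261e+01 -1.000e-02  6.277e+01 -4.496e+01] [ 0.5171 -0.1938  0.23  ] [-0.48  0.43 -0.74] 0.5182605494955173
[[-2.219e-01  9.751e-01 -1.000e-03]
 [ 9.751e-01  2.219e-01  4.000e-04]
 [ 6.000e-04 -9.000e-04 -1.000e+00]]
[188. 187.] 1742 0.1 [ 0.468  -0.2184  0.0993] [0.0091 0.0931 0.0065]
  delta tool [-0.0132 -0.0532  0.1308]
[263. 157.] 357 0.0769 [ 0.524  -0.1728  0.0765] [0.0668 0.0044 0.0071]
  delta tool [0.0189 0.0115 0.1535]
```

View pics/side4.png

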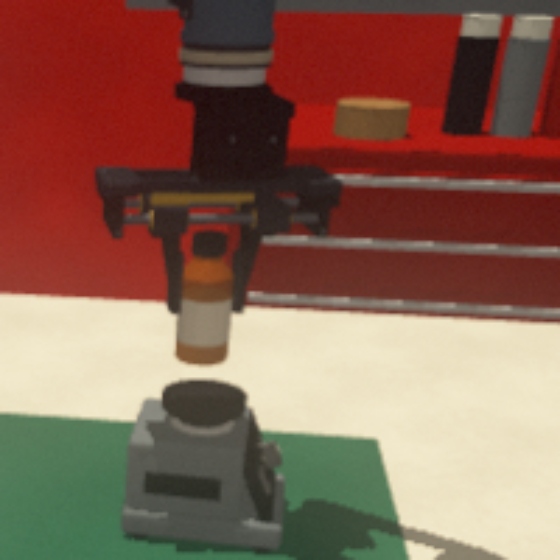

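View pics/scene4.png

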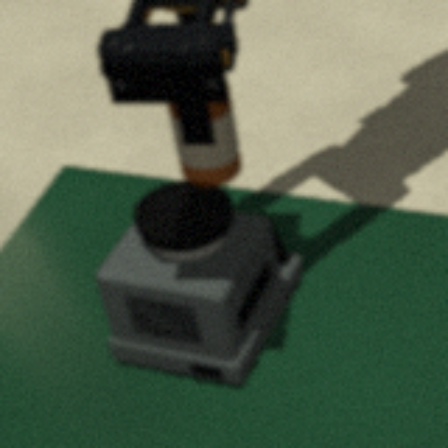

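The bottle is held upright, with the mixer platform about 33 mm further toward -y. I'll finish the approach and descend to just above the platform.

Request:
arm_command(commands=[{"translation": [-0.2, -0.1, 0], "dr": [0, 0, 0], "jaw": 1}, {"translation": [-0.4, -0.15, 0], "dr": [0, 0, 0], "jaw": 1}, {"translation": [-0.4, -0.15, 0], "dr": [0, 0, 0], "jaw": 1}, {"translation": [-0.2, -0.12, 0], "dr": [0, 0, 0], "jaw": 1}, {"translation": [0, 0, 0.2], "dr": [0, 0, 0], "jaw": 1}, {"translation": [0, 0, 0.3], "dr": [0, 0, 0], "jaw": 1}, {"translation": [0, 0, 0.3], "dr": [0, 0, 0], "jaw": 1}, {"translation": [0, 0, 0.3], "dr": [0, 0, 0], "jaw": 1}, {"translation": [0, 0, 0.2], "dr": [0, 0, 0], "jaw": 1}, {"translation": [0, 0, 0], "dr": [0, 0, 0], "jaw": 1}, {"translation": [0, 0, 0], "dr": [0, 0, 0], "jaw": 1}])

```text
time_s: 10.78
position: [0.5117, -0.2241, 0.1974]
tcp_rot: [[-0.224, 0.975, -0.001], [0.975, 0.224, 0.001], [0.001, -0.001, -1.0]]
force: [-0.4, 0.2, -2.1]
opening: 0.517
```

```bash
python3 - <<'E'
from h import *
s=read_state();print(s["time_s"],s["position"].round(4),s["force"].round(2))
for n,c in(("side",(240,60,400,200)),("scene",(100,60,260,200))):
    p,d=capture(n);np.savez(n+"5.npz",p=p,d=d)
    cm=camera_model(n);P=cloud(cm,d)
    hsv=cv2.cvtColor(p,cv2.COLOR_RGB2HSV)
    m=(hsv[...,0]<18)&(hsv[...,1]>120)&(hsv[...,2]>50)&(abs(P[...,0]-.511)<.05)&(abs(P[...,1]+.227)<.05)&(P[...,2]>.12)&(P[...,2]<.16)
    v,u=np.where(m)
    if len(v):
        o=P[m];print(n,u.min(),u.max(),v.min(),v.max(),o.min(0).round(4),o.max(0).round(4))
        # axis estimate: middle of silhouette columns, surface + radius along view
        d2=np.r_[cm["pose"][:2,2]];d2/=np.linalg.norm(d2)
        um=(u.min()+u.max())/2;near=o[abs(u-um)<2];print("axis est",(np.median(near[:,:2],0)+d2*.023).round(4))
    cv2.imwrite(f"pics/{n}5.png",cv2.resize(p[c[1]:c[3],c[0]:c[2],::-1],None,fx=3.5,fy=3.5))
E
```

```text
10.7833 [ 0.5117 -0.2241  0.1974] [-0.37  0.16 -2.13]
side 305 321 131 137 [ 0.4916 -0.22    0.1467] [ 0.5329 -0.2     0.16  ]
axis est [ 0.5155 -0.2255]
scene 158 171 120 124 [ 0.5246 -0.2313  0.1492] [ 0.5353 -0.2052  0.1596]
axis est [ 0.5093 -0.2226]
```

View pics/side5.png

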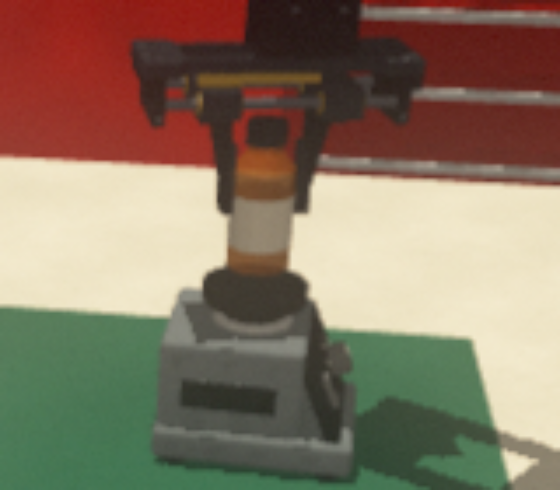

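View pics/scene5.png

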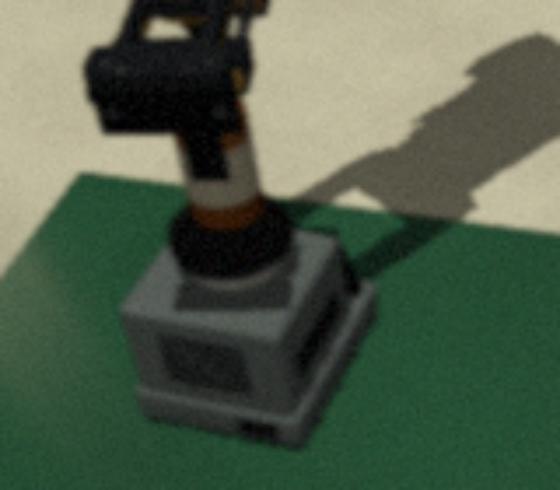

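The bottle is upright above the platform, and about 2 mm toward -y would centre it. I'm correcting that and lowering with force readings.

Request:
arm_command(commands=[{"translation": [-0.1, 0, 0.1], "dr": [0, 0, 0], "jaw": 1}, {"translation": [0, 0, 0.2], "dr": [0, 0, 0], "jaw": 1}, {"translation": [0, 0, 0.2], "dr": [0, 0, 0], "jaw": 1}, {"translation": [0, 0, 0.1], "dr": [0, 0, 0], "jaw": 1}, {"translation": [0, 0, 0], "dr": [0, 0, 0], "jaw": 1}, {"translation": [0, 0, 0], "dr": [0, 0, 0], "jaw": 1}, {"translation": [0, 0, 0], "dr": [0, 0, 0], "jaw": 1}])

```text
time_s: 11.47
position: [0.5126, -0.227, 0.183]
tcp_rot: [[-0.224, 0.975, 0.0], [0.975, 0.224, -0.0], [-0.0, 0.0, -1.0]]
force: [0.4, -0.3, -1.9]
opening: 0.521
```

Request:
arm_command(commands=[{"translation": [0, 0, 0.04], "dr": [0, 0, 0], "jaw": 1}, {"translation": [0, 0, 0.04], "dr": [0, 0, 0], "jaw": 1}, {"translation": [0, 0, 0.04], "dr": [0, 0, 0], "jaw": 1}, {"translation": [0, 0, 0], "dr": [0, 0, 0], "jaw": 1}, {"translation": [0, 0, 0], "dr": [0, 0, 0], "jaw": 1}])

```text
time_s: 11.88
position: [0.5124, -0.2269, 0.18]
tcp_rot: [[-0.224, 0.975, -0.0], [0.975, 0.224, 0.0], [0.0, -0.0, -1.0]]
force: [1.2, 0.3, -1.7]
opening: 0.523
```

Request:
arm_command(commands=[{"translation": [0, 0, 0.04], "dr": [0, 0, 0], "jaw": 1}, {"translation": [0, 0, 0.04], "dr": [0, 0, 0], "jaw": 1}, {"translation": [0, 0, 0], "dr": [0, 0, 0], "jaw": 1}, {"translation": [0, 0, 0], "dr": [0, 0, 0], "jaw": 1}])

```text
time_s: 12.22
position: [0.5126, -0.2272, 0.1786]
tcp_rot: [[-0.224, 0.975, 0.001], [0.975, 0.224, -0.0], [-0.001, 0.0, -1.0]]
force: [-1.2, 1.1, 2.6]
opening: 0.518
```

Contact at TCP z≈0.1795, as predicted, with force now at +2.6 N. I'm continuing down in small steps.

Request:
arm_command(commands=[{"translation": [0, 0, 0.06], "dr": [0, 0, 0], "jaw": 1}, {"translation": [0, 0, 0.06], "dr": [0, 0, 0], "jaw": 1}, {"translation": [0, 0, 0], "dr": [0, 0, 0], "jaw": 1}, {"translation": [0, 0, 0], "dr": [0, 0, 0], "jaw": 1}])

```text
time_s: 12.55
position: [0.5126, -0.2272, 0.1757]
tcp_rot: [[-0.224, 0.975, 0.001], [0.975, 0.224, -0.001], [-0.001, 0.0, -1.0]]
force: [-2.0, 1.3, 6.7]
opening: 0.52
```

Request:
arm_command(commands=[{"translation": [0, 0, 0.06], "dr": [0, 0, 0], "jaw": 1}, {"translation": [0, 0, 0.06], "dr": [0, 0, 0], "jaw": 1}, {"translation": [0, 0, 0], "dr": [0, 0, 0], "jaw": 1}, {"translation": [0, 0, 0], "dr": [0, 0, 0], "jaw": 1}])

```text
time_s: 12.88
position: [0.5127, -0.2273, 0.1743]
tcp_rot: [[-0.224, 0.975, 0.001], [0.975, 0.224, -0.001], [-0.002, 0.001, -1.0]]
force: [-5.2, 1.7, 15.9]
opening: 0.519
```

The force stiffened sharply, to about 18 N on the platform including the bottle's weight, and TCP z is 5 mm below contact, so the platform is on its stop. I'm holding.

Request:
arm_command(commands=[{"translation": [0, 0, 0], "dr": [0, 0, 0], "jaw": 1}, {"translation": [0, 0, 0], "dr": [0, 0, 0], "jaw": 1}, {"translation": [0, 0, 0], "dr": [0, 0, 0], "jaw": 1}, {"translation": [0, 0, 0], "dr": [0, 0, 0], "jaw": 1}, {"translation": [0, 0, 0], "dr": [0, 0, 0], "jaw": 1}, {"translation": [0, 0, 0], "dr": [0, 0, 0], "jaw": 1}, {"translation": [0, 0, 0], "dr": [0, 0, 0], "jaw": 1}, {"translation": [0, 0, 0], "dr": [0, 0, 0], "jaw": 1}, {"translation": [0, 0, 0], "dr": [0, 0, 0], "jaw": 1}, {"translation": [0, 0, 0], "dr": [0, 0, 0], "jaw": 1}])

```text
time_s: 13.72
position: [0.5127, -0.2273, 0.1743]
tcp_rot: [[-0.224, 0.975, 0.001], [0.975, 0.224, -0.001], [-0.002, 0.001, -1.0]]
force: [-4.3, 1.8, 15.4]
opening: 0.521
```

```bash
python3 - <<'E'
from h import *
s=read_state();print(s["time_s"],s["position"].round(4),s["force"].round(2))
for n,c in(("side",(240,60,400,200)),):
    p,d=capture(n)
    P=cloud(camera_model(n),d);P0=cloud(camera_model(n),np.load("side0.npz")["d"])
    for Q,k in((P0,"before"),(P,"now")):
        m=(abs(Q[...,0]-.511)<.045)&(abs(Q[...,1]+.227)<.045)&(Q[...,1]>-.205)&(Q[...,2]>.11)&(Q[...,2]<.138)
        m&=np.hypot(Q[...,0]-.5115,Q[...,1]+.2268)>.033
        print(k,m.sum(),np.nanpercentile(Q[m][:,2],[50,80,90,97]).round(4))
    cv2.imwrite(f"pics/{n}6.png",cv2.resize(p[c[1]:c[3],c[0]:c[2],::-1],None,fx=3.5,fy=3.5))
E
```

```text
13.7167 [ 0.5127 -0.2273  0.1743] [-4.28  1.8  15.43]
before 129 [0.1259 0.1305 0.1315 0.1323]
now 130 [0.1214 0.1256 0.1266 0.1274]
```

View pics/side6.png

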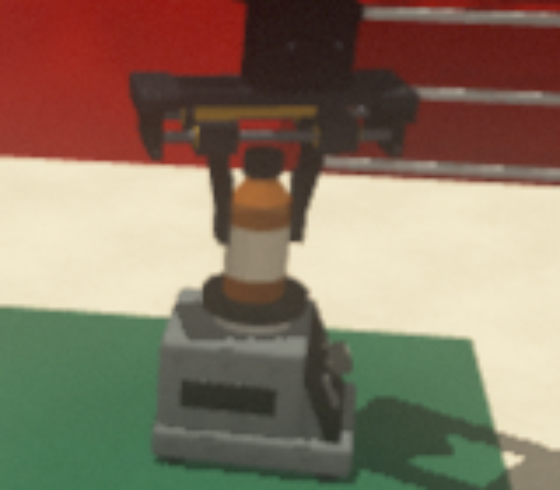

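Depth shows the lip lowered by 4.9 mm of the 5 mm travel, and the bottle is upright in the recess. I'm holding one second more, then lifting straight up about 105 mm.

Request:
arm_command(commands=[{"translation": [0, 0, 0], "dr": [0, 0, 0], "jaw": 1}, {"translation": [0, 0, 0], "dr": [0, 0, 0], "jaw": 1}, {"translation": [0, 0, 0], "dr": [0, 0, 0], "jaw": 1}, {"translation": [0, 0, 0], "dr": [0, 0, 0], "jaw": 1}, {"translation": [0, 0, 0], "dr": [0, 0, 0], "jaw": 1}, {"translation": [0, 0, 0], "dr": [0, 0, 0], "jaw": 1}, {"translation": [0, 0, 0], "dr": [0, 0, 0], "jaw": 1}, {"translation": [0, 0, 0], "dr": [0, 0, 0], "jaw": 1}, {"translation": [0, 0, 0], "dr": [0, 0, 0], "jaw": 1}, {"translation": [0, 0, 0], "dr": [0, 0, 0], "jaw": 1}, {"translation": [0, 0, 0], "dr": [0, 0, 0], "jaw": 1}])

```text
time_s: 14.68
position: [0.5127, -0.2273, 0.1744]
tcp_rot: [[-0.224, 0.975, 0.001], [0.975, 0.224, -0.001], [-0.002, 0.001, -1.0]]
force: [-4.7, 1.6, 15.1]
opening: 0.518
```

Request:
arm_command(commands=[{"translation": [0, 0, -0.1], "dr": [0, 0, 0], "jaw": 1}, {"translation": [0, 0, -0.1], "dr": [0, 0, 0], "jaw": 1}, {"translation": [0, 0, -0.2], "dr": [0, 0, 0], "jaw": 1}, {"translation": [0, 0, -0.4], "dr": [0, 0, 0], "jaw": 1}, {"translation": [0, 0, -0.6], "dr": [0, 0, 0], "jaw": 1}, {"translation": [0, 0, -0.7], "dr": [0, 0, 0], "jaw": 1}, {"translation": [0, 0, -0.7], "dr": [0, 0, 0], "jaw": 1}, {"translation": [0, 0, -0.6], "dr": [0, 0, 0], "jaw": 1}, {"translation": [0, 0, -0.4], "dr": [0, 0, 0], "jaw": 1}, {"translation": [0, 0, -0.3], "dr": [0, 0, 0], "jaw": 1}, {"translation": [0, 0, -0.1], "dr": [0, 0, 0], "jaw": 1}, {"translation": [0, 0, -0.1], "dr": [0, 0, 0], "jaw": 1}])

```text
time_s: 15.68
position: [0.5122, -0.2268, 0.2793]
tcp_rot: [[-0.224, 0.975, -0.001], [0.975, 0.224, 0.001], [0.001, -0.001, -1.0]]
force: [0.4, 0.4, -1.9]
opening: 0.519
```

Request:
arm_command(commands=[{"translation": [0, 0, 0], "dr": [0, 0, 0], "jaw": 1}, {"translation": [0, 0, 0], "dr": [0, 0, 0], "jaw": 1}, {"translation": [0, 0, 0], "dr": [0, 0, 0], "jaw": 1}, {"translation": [0, 0, 0], "dr": [0, 0, 0], "jaw": 1}, {"translation": [0, 0, 0], "dr": [0, 0, 0], "jaw": 1}, {"translation": [0, 0, 0], "dr": [0, 0, 0], "jaw": 1}, {"translation": [0, 0, 0], "dr": [0, 0, 0], "jaw": 1}, {"translation": [0, 0, 0], "dr": [0, 0, 0], "jaw": 1}])

```text
time_s: 16.35
position: [0.5125, -0.227, 0.2795]
tcp_rot: [[-0.224, 0.975, -0.0], [0.975, 0.224, 0.0], [0.0, -0.0, -1.0]]
force: [0.3, -0.8, -1.6]
opening: 0.519
```

```bash
python3 - <<'E'
from h import *
s=read_state();print(s["time_s"],s["position"].round(4),s["force"].round(2),s["opening"],abs(s["qvel"]).max().round(2))
p,d=capture("side");P=cloud(camera_model("side"),d)
hsv=cv2.cvtColor(p,cv2.COLOR_RGB2HSV)
m=(abs(P[...,0]-.511)<.06)&(abs(P[...,1]+.227)<.05)&(P[...,2]>.15)&(P[...,2]<.265)
Q=P[m];print("underside z",np.percentile(Q[:,2],[0.5,2]).round(4))
m=(abs(P[...,0]-.511)<.045)&(abs(P[...,1]+.227)<.045)&(P[...,2]>.11)&(P[...,2]<.138);print("lip z",np.percentile(P[m][:,2],97).round(4))
cv2.imwrite("pics/side7.png",cv2.resize(p[:200,230:430,::-1],None,fx=2.8,fy=2.8))
p,d=capture("scene");cv2.imwrite("pics/scene7.png",p[:,:,::-1])
E
```

```text
16.35 [ 0.5125 -0.227   0.2795] [ 0.28 -0.81 -1.58] 0.5191611764528146 0.09
underside z [0.2293 0.2296]
lip z 0.1325
```

View pics/side7.png

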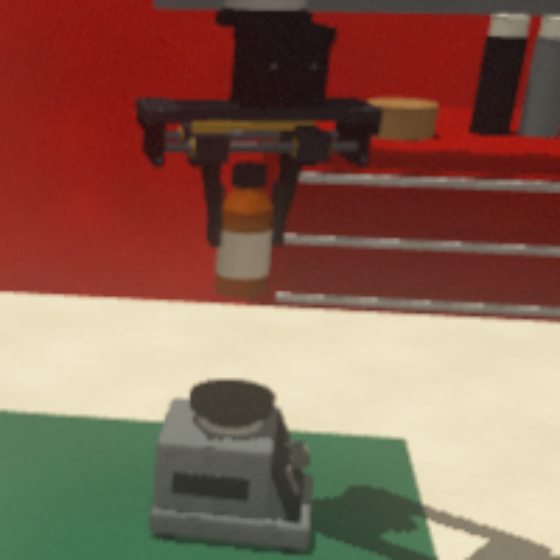

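View pics/scene7.png

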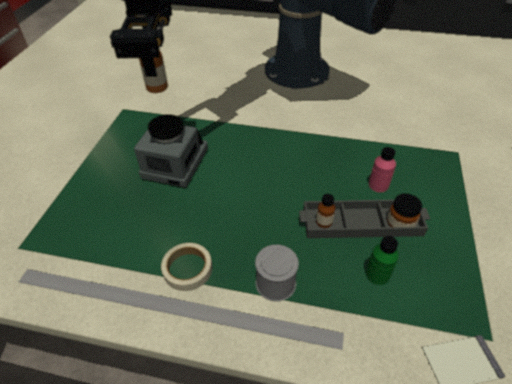

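The bottle is held over the mixer with its underside about 100 mm above the pad, and the platform is back up. In the scene view, the pink bottle (383,170), green bottle (383,260), small bottle (327,211), jar (405,210), tin (276,272) and tape (187,267) look unmoved. One tilt check before handing in.

```bash
python3 - <<'E'
from h import *
p,d=capture("side");P=cloud(camera_model("side"),d)
m=(abs(P[...,0]-.512)<.022)&(P[...,1]>-.24)&(P[...,1]<-.18)&(P[...,2]>.231)&(P[...,2]<.30)
Q=P[m]
from scipy.optimize import least_squares
f=lambda a:np.hypot(Q[:,0]-a[0]-a[2]*(Q[:,2]-.26),Q[:,1]-a[1]-a[3]*(Q[:,2]-.26))-.023
r=least_squares(f,[.512,-.227,0,0],loss="soft_l1",f_scale=.001)
print(len(Q),r.x[:2].round(4),"tilt deg",np.degrees(r.x[2:]).round(2),"rms",np.std(r.fun).round(4))
p2,d2=capture("scene");P2=cloud(camera_model("scene"),d2);z=np.load("scene0.npz");P0=cloud(camera_model("scene"),z["d"])
dd=np.abs(p2.astype(int)-z["p"].astype(int)).max(2);dd=cv2.blur(dd.astype(np.float32),(3,3))>35
k,l,st,ce=cv2.connectedComponentsWithStats(dd.astype(np.uint8))
for i in range(1,k):
    if st[i,4]>15: print(ce[i].round(),st[i])
E
```

```text
528 [ 0.5126 -0.229 ] tilt deg [1.12 0.33] rms 0.0014
[24.  1.] [20  0  9  5 32]
[87. 12.] [ 82   0  11  27 182]
[167.  64.] [  71    0  201  136 8231]
[350.  20.] [ 319    0   63   47 1742]
[46. 17.] [ 39   5  16  26 176]
[292.  13.] [282   9  23   8  82]
[312.  14.] [306  12  13   5  35]
[270.  52.] [262  46  15  13 128]
[323.  90.] [ 256   63  114   46 1774]
[189. 123.] [184 121  11   4  34]
[371. 199.] [359 184  22  30 475]
[369. 219.] [367 215   6  10  34]
[356. 224.] [353 220   9   7  27]
```

The tilt is about 1° or less, and in the work area the picture has changed only at the taken bottle's cell and under the arm and its shadow. I'm handing in.

```bash
python3 -c "
from rig import *
print(hand_in())"
```

```text
the job is handed in; nothing more can be done
None
```

I took the tall amber bottle from the middle cell of the carrier and pressed it onto the mixer platform for about 2 s. It is now held upright above the mixer, and I handed the job in at about 16.5 s.

- **Press:** The platform carried about 17–18 N, counting the bottle's weight. Depth showed its lip 4.9 mm down out of 5 mm of travel, and the force rose sharply at the end, so it was on its stop. The wrist also felt a sideways force of about 5 N while pressing.
- **Final hold:** The bottle's underside is at z≈0.229 m, about 10 cm above the platform, which sprang back up. The arm was still and the jaw opening was unchanged since the grip.
- **Position and tilt:** The fitted axis is within about 3 mm of the platform centre. Fitted tilt is about 1°, close to what the noisy depth can resolve.
- **Other objects:** Comparing scene pictures before and after, nothing changed in the work area except the emptied cell and the arm with its shadow. The small bottle, jar, tin, tape and the pink and green look-alikes stayed in place.

No check failed or disagreed.

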